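# Load the round-faced die and set the stamping selector to match

### The arm

A 6-joint arm with a two-finger parallel gripper is mounted at the origin on the work surface. World frame = base frame: x ahead of the robot, y to its left, z up, the work surface at z = 0. Lengths are in m, angles in rad, forces in N, time in s.
With the tool pointing down it reaches from about 0.35 to 1 m from the base axis. Payload 7.1 kg.
Tool frame: the origin (TCP) lies between the finger pads; the fingertips stand 22 mm ahead of it and the grasp point (between the pads) lies 3 mm ahead of it; x points along the fingers, y is the direction in which the jaws open and shut, and the axes are right-handed (so a half turn about x gives the same grasp; the last joint's range is limited). The gripper opens to 85 mm and grips with 20 to 120 N. Pads are 22 mm wide; open, the fingers measure 114 mm over their backs; the gripper's body (76 mm by 85 mm) begins 54 mm behind the grasp point. The pads swing forward as they close: fully open they stand 13 mm farther back than shut.
Start: joints at [-1.159, 0.423, 1.63, -0, 1.089, -0.019], TCP at [0.261, -0.568, 0.253] pointing down, gripper open.
Joint ranges: [-3, 3], [-0.9, 2.11], [0.09, 2.58], [-1.31, 4.45], [0.11, 2.69], [-2.54, 2.54]. Speed limits (rad/s): [2.39, 2.39, 3.01, 3.14, 3.14, 3.14].

### API

Orientations are given as a rotation vector (axis times angle).
In Python, from rig import manip gives the robot as it stands. The module is installed in compiled form; this text tells all that it offers. Calls block until the motion is done:
- manip.move_to(position, orientation): joint-space move of the TCP to a pose.
- manip.servo_line(position, orientation=None, rate=0.15): straight line of the TCP; orientation=None keeps the orientation; rate is the mean speed in m/s.
- manip.set_joints(angles): joint-space move.
- manip.command_gripper(opening, f_grip=None): finger opening in m; f_grip is the grip in N (None keeps the last); returns when the fingers have stopped.
- manip.hold(seconds).
- manip.solve_ik(position, orientation): joint angles nearest the present ones, or None.
- manip.camera(name): name is "scene" or "top" or "wrist"; returns a dict with "image" (480x640x3 uint8, red, green, blue), "fx", "fy", "cx", "cy" (pixels), "k1" (the pictures are not rectified: a ray, as slopes to the right and down, at radius r is drawn at 1 + k1 r^2 times it, then the intrinsics apply), "cam_to_world" (4x4, takes a point from camera to world coordinates); the wrist camera has in their place "mount" (4x4, takes a point from camera to tool coordinates, whose origin is the TCP and whose axes are the tool frame's). Camera axes: x right, y down, z forward; pixel columns grow to the right and rows downward; lengths in m; the calibration is good to about 2 mm. A picture is of the moment at which its call begins: read the wrist's pose just before it. There is no depth.
A pose or a line that the arm cannot do raises manip.IKError and nothing moves.
- manip.sign_off(): hands the job in, once; it reports no verdict.
Readings, each from a call of its own:
- manip.get_time(): time.
- manip.get_joint_positions(): joint angles.
- manip.get_joint_vel(): joint speeds.
- manip.get_tau(): joint torques, N m.
- manip.get_position(): TCP position.
- manip.get_ee_rot(): TCP orientation.
- manip.get_contact_force(): force on the tool from outside, world axes, zero at the start.
- manip.get_torque(): the same for the moment, N m.
- manip.get_width(): finger opening in m.
Only numpy, scipy, OpenCV 4.12 (cv2) and the standard library are available. Lean on these libraries where they do the work, as an engineer would, in place of code of your own. Each camera call takes 0.05 s, during which the arm holds its last target.

### The job

From the die rack, take the die with the round face and lay it, face up, flat and square in the pocket of the die carrier: set it down gently and let go, do not drop it in. Then turn the selector dial on the cream control panel so that its pointer rests in the detent at the round tag. Leave the other dies and everything else on the bench where they are.

Things in the scene. Friction and masses are not known exactly. Their poses are not given: they have to be found in the camera images.
- die_disc: The die to load: aluminium block 60 (x) x 34 (y) x 30 mm high, 0.12-0.23 kg, a dark raised round face 22 mm across, 3 mm high, mid-top. Origin: centre of underside; z up. In a rack slot only its ends can be gripped, in the carrier only its long sides: put it down on free bench between and take it again a quarter turn round. Either end may face either way.
- die_cross: Same block as die_disc but with a raised cross (two bars 26 x 7 mm) on top; in another slot. Leave alone. Origin and axes as die_disc.
- die_bar: Same block as die_disc but with a single raised bar (26 x 7 mm along x) on top; in another slot. Leave alone. Origin and axes as die_disc.
- rack: Grey fixed rack, base 66 (x) x 148 (y) x 4 mm; three slots along x at y = -46, 0, +46 mm, 41 mm wide, open at the ends, between 5 mm walls 46 mm long, tops 36 mm above the bench. One die lies along each slot on the base, its ends 7 mm beyond the walls. Origin: centre of underside. Rack and panel stand left and right of the carrier, either way.
- carrier: Fixed dark die carrier, base 110 (x) x 70 (y) x 10 mm. Pocket for the die along x: steel end cheeks 64 mm apart, 10 mm thick, 46 wide, tops 56 mm above the bench (no room for fingers between die end and cheek); low side ribs 38 mm apart, 6 mm thick, tops 15 mm above the bench. Origin: centre of underside.
- carrier_seat (a point): Centre of the pocket floor (10 mm above the bench), axes as the carrier. When the die is home its origin lies here.
- panel: Fixed cream control panel box 150 (x) x 140 (y) x 55 mm high with the dial, a small counter and three tags on its flat top. Origin: centre of the underside. The dial's axis is at x = -20 mm, y = 0, upright.
- dial (a joint): Selector dial angle, rad: 0 at the start, growing clockwise seen from above; springs to the nearest detent at 0, 0.698, 1.396 or 2.094. At 0 the pointer points 80 degrees counter-clockwise of the panel's +x; at each of the others it points at one tag. Takes about 0.1 N m to leave a detent.
- dial_grip (a point): On the dial's axis, 84 mm above the bench. Grip: black bar 44 mm long (point's x), 14 mm wide (y), 24 mm high, top at 88 mm, on a round skirt 48 mm across with its top at 64 mm. Axes turn with the dial; x points along the pointer.
- dial_pointer (a point): Tip of the dial's pointer nose, 36 mm from the axis, 60 mm above the bench; the nose and a white line on top mark the pointing end. x points outward along the pointer.
- tag_disc: Fixed dark round tag, 22 mm across, 2 mm thick, on the panel's top 58 mm from the dial's axis at one of the three detent directions: the one to set. Origin: centre of its underside.
- tag_cross: Fixed dark cross-shaped tag, 26 mm, at another of the three directions.
- tag_bar: Fixed dark bar-shaped tag, 26 x 7 mm, at the remaining direction.
- foil_reel: Bystander: aluminium reel lying on its flange, 84 mm across, 38 mm high.
- roller: Bystander: aluminium roller standing on end, 38 mm across, 85 mm high.
- screwdriver: Bystander: screwdriver lying on the bench.
- oil_bottle: Bystander: white bottle, 52 mm across, 120 mm high.
- wrench: Bystander: wrench lying on the bench.

How it is judged:
By the outcome, as a careful person would: the job done as asked, in the order asked, and still so for the second after the job is handed in, with the robot touching nothing.
It also fails if it takes over 70 s, if anything falls off the work surface, if the arm or the gripper's body presses on something with over 40 N, if the wrist force passes 120 N, or if a joint passes its speed limit or range.

## Working session

There is one attempt and no reset: what is moved stays moved. The work goes in short steps, each a Python script; the robot and the scene stay as the last script left them, time stands still between calls to the robot, and variables do not carry over. Pictures are saved under pics/ and viewed, and the job is handed in when it is done.

```bash
mkdir -p pics
python3 - <<'E'
from rig import manip
import cv2,numpy as np,pickle
np.set_printoptions(precision=4,suppress=True)
print(manip.get_time(),manip.get_position(),manip.get_ee_rot(),manip.get_width())
for n in ["scene","top","wrist"]:
    c=manip.camera(n); cv2.imwrite(f"pics/{n}0.png",c["image"][:,:,::-1])
    pickle.dump(c,open(f"{n}0.pkl","wb"))
    print(n,{k:v for k,v in c.items() if k!="image"})
E
```

```text
0.0 [ 0.2608 -0.5674  0.2525] [ 1.9836  0.4356 -1.9842] 0.08568428786933371
scene {'fx': 452.45539437192787, 'fy': 452.45539437192787, 'cx': 320.174148161387, 'cy': 245.7090030463872, 'k1': -0.11800139842340451, 'cam_to_world': array([[ 0.7716,  0.5212, -0.3647,  0.9586],
       [ 0.636 , -0.6195,  0.4602, -0.4374],
       [ 0.0139, -0.587 , -0.8095,  0.8964],
       [ 0.    ,  0.    ,  0.    ,  1.    ]])}
top {'fx': 607.9950082468572, 'fy': 607.9950082468572, 'cx': 303.71296214392055, 'cy': 234.52093281570458, 'k1': -0.08252401939889455, 'cam_to_world': array([[ 0.0163, -0.9945,  0.1032,  0.5132],
       [-0.9997, -0.0146,  0.017 , -0.0078],
       [-0.0154, -0.1035, -0.9945,  1.2146],
       [ 0.    ,  0.    ,  0.    ,  1.    ]])}
wrist {'fx': 335.9981573162845, 'fy': 335.9981573162845, 'cx': 321.2910344640413, 'cy': 241.37879917720656, 'k1': -0.022385670489292322, 'mount': array([[ 0.0007, -0.2753,  0.9614, -0.12  ],
       [ 1.    ,  0.0002, -0.0007, -0.0006],
       [-0.    ,  0.9614,  0.2753, -0.0707],
       [ 0.    ,  0.    ,  0.    ,  1.    ]])}
```

View pics/top0.png

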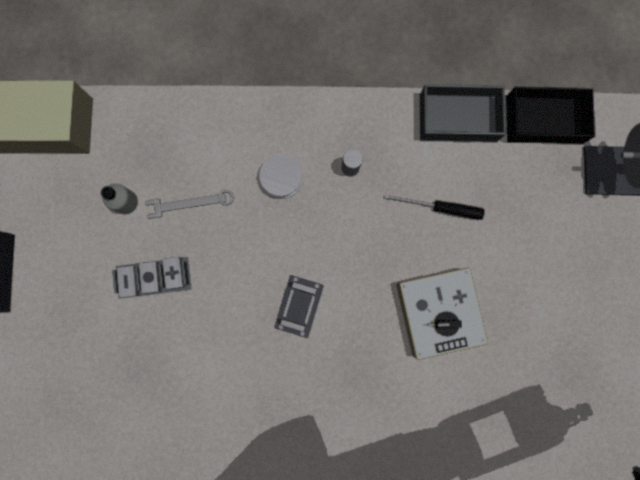

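View pics/scene0.png

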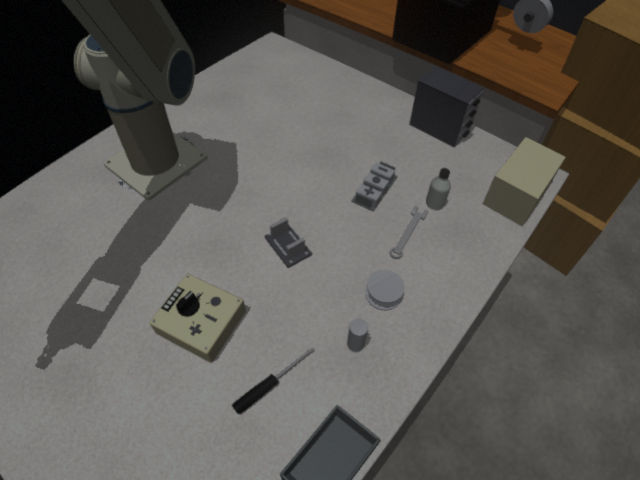

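View pics/wrist0.png

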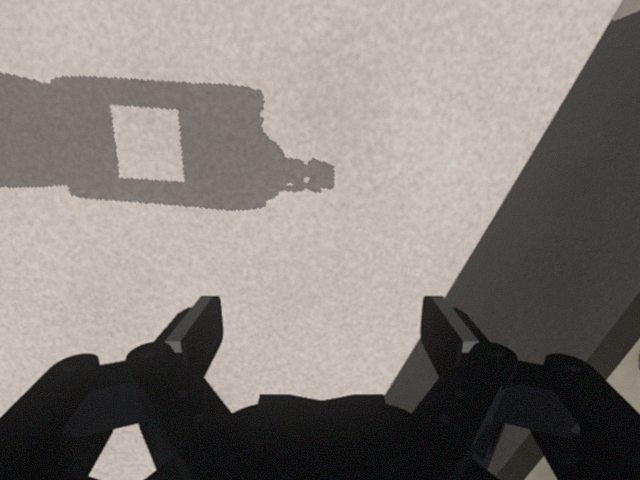

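The top view shows the rack at (150,278) with bar (126,281), disc (149,277) and cross (173,272). The carrier is at (299,306) and the panel at (443,313). The dial is at (447,324) pointing left, and the round tag at (422,305) is the first detent clockwise. Next I'll get rough positions from the two fixed views.

```bash
cat > h.py <<'E'
import numpy as np,cv2,pickle
from scipy.spatial.transform import Rotation as R
np.set_printoptions(precision=4,suppress=True)
def undist(c,uv):
    d=(np.atleast_2d(np.asarray(uv,float))-[c["cx"],c["cy"]])/[c["fx"],c["fy"]]
    s=d.copy()
    for _ in range(20):
        r2=(s**2).sum(1,keepdims=True); s=d/(1+c["k1"]*r2)
    return s
def T(c):
    if "cam_to_world" in c: return c["cam_to_world"]
    M=np.eye(4);M[:3,:3]=R.from_rotvec(c["rv"]).as_matrix();M[:3,3]=c["p"]
    return M@c["mount"]
def rays(c,uv):
    s=undist(c,uv);d=np.c_[s,np.ones(len(s))]@T(c)[:3,:3].T
    return T(c)[:3,3],d/np.linalg.norm(d,axis=1,keepdims=True)
def plane(c,uv,z):
    o,d=rays(c,uv);return o+d*((z-o[2])/d[:,2])[:,None]
def tri(c1,u1,c2,u2):
    o1,d1=rays(c1,u1);o2,d2=rays(c2,u2);d1=d1[0];d2=d2[0]
    A=np.c_[d1,-d2];t=np.linalg.lstsq(A,o2-o1,rcond=None)[0]
    a=o1+t[0]*d1;b=o2+t[1]*d2
    return (a+b)/2,np.linalg.norm(a-b)
def proj(c,p):
    q=(np.atleast_2d(p)-T(c)[:3,3])@T(c)[:3,:3];s=q[:,:2]/q[:,2:]
    s=s*(1+c["k1"]*(s**2).sum(1,keepdims=True));return s*[c["fx"],c["fy"]]+[c["cx"],c["cy"]]
def snap(manip,n,name):
    p=np.array(manip.get_position());rv=np.array(manip.get_ee_rot())
    c=manip.camera(n);c["p"]=p;c["rv"]=rv
    pickle.dump(c,open(name+".pkl","wb"));cv2.imwrite(f"pics/{name}.png",c["image"][:,:,::-1]);return c
def load(n): return pickle.load(open(n+".pkl","rb"))
def down(psi):
    """tool x down, jaw axis y at world angle psi"""
    x=np.array([0,0,-1.]);y=np.array([np.cos(psi),np.sin(psi),0]);z=np.cross(x,y)
    return R.from_matrix(np.c_[x,y,z]).as_rotvec()
E
python3 - <<'E'
from h import *
t=load("top0");s=load("scene0")
for n,uv,z in [("disc",(149,277),.037),("bar",(126,281),.037),("cross",(173,272),.037),("carrier",(299,306),.01),("dial",(447,324),.08),("ptr",(424,324),.06),("tdisc",(422,305),.057),("tbar",(438,294),.057),("tcross",(460,297),.057)]:
    print(n,plane(t,uv,z)[0])
print(tri(t,(149,277),s,(377,180)),"disc"); print(tri(t,(422,305),s,(216,301)),"tag")
print(tri(t,(447,324),s,(188,303)),"dial")
M=R.from_rotvec([1.9836,0.4356,-1.9842]).as_matrix();print(M, np.arctan2(M[1,1],M[0,1]))
for n,c in (("top0",t),("scene0",s)):
    im=c["image"][:,:,::-1]
    if n=="top0": cr=[im[240:360,100:260],im[240:360,240:400],im[250:370,370:530]]
    else: cr=[im[140:260,330:490],im[190:310,220:380],im[260:380,120:280]]
    cv2.imwrite(f"pics/crop_{n}.png",cv2.resize(np.vstack(cr),None,fx=1,fy=1)); 
    cv2.imwrite(f"pics/crop_{n}.png",cv2.resize(np.hstack(cr),(800,200),interpolation=cv2.INTER_CUBIC))
E
```

```text
disc [0.5476 0.313  0.037 ]
bar [0.5389 0.3584 0.037 ]
cross [0.5582 0.266  0.037 ]
carrier [0.4965 0.0198 0.01  ]
dial [ 0.4682 -0.2567  0.08  ]
ptr [ 0.4669 -0.2175  0.06  ]
tdisc [ 0.5024 -0.2142  0.057 ]
tbar [ 0.5236 -0.2447  0.057 ]
tcross [ 0.5184 -0.2867  0.057 ]
(array([0.5484, 0.3142, 0.0352]), np.float64(0.0018751960110872509)) disc
(array([ 0.5029, -0.2137,  0.0565]), np.float64(0.0014740161853463826)) tag
(array([ 0.4682, -0.2585,  0.0688]), np.float64(0.001495718481958789)) dial
[[-0.0006  0.4176 -0.9086]
 [ 0.0014 -0.9086 -0.4176]
 [-1.     -0.0016 -0.    ]] -1.1400193417833995
```

View now.

Triangulation puts the disc face top at z≈0.035, the tag at 0.057, and the positions agree with the text. Now wrist close-ups on the way over: panel, carrier, then rack.

Run:
```python
from h import *
from rig import manip
d=np.deg2rad
def go(p,psi):
    manip.move_to(p,down(d(psi)));print(manip.get_time(),np.array(manip.get_position()),np.array(manip.get_joint_positions()))
go([0.48,-0.245,0.22],2); snap(manip,"wrist","wp")
go([0.4965,0.02,0.20],70); snap(manip,"wrist","wc1")
go([0.4965,0.02,0.14],70); snap(manip,"wrist","wc2")
go([0.548,0.313,0.20],11.8); snap(manip,"wrist","wr1")
go([0.548,0.313,0.14],11.8); snap(manip,"wrist","wr2")
ims=[load(n)["image"][:,:,::-1] for n in("wp","wc1","wr1","wr2")]
cv2.imwrite("pics/quad.png",cv2.resize(np.vstack([np.hstack(ims[:2]),np.hstack(ims[2:])]),(800,600),interpolation=cv2.INTER_AREA))
```

```text
1.6083 [ 0.48   -0.2459  0.2201] [-0.4954  0.3413  1.8469 -0.0002  0.953  -0.5286]
2.7 [0.4969 0.0192 0.2002] [ 0.0147  0.3124  1.9504 -0.0003  0.8783 -1.2045]
3.1 [0.4959 0.019  0.1395] [ 0.0144  0.4132  1.9857 -0.0001  0.7457 -1.2051]
4.4917 [0.5481 0.3125 0.2007] [ 0.4993  0.4922  1.6542 -0.0003  0.9945  0.2932]
4.8917 [0.5473 0.3118 0.1391] [ 0.499   0.5728  1.6853 -0.      0.8872  0.2939]
```

View pics/quad.png

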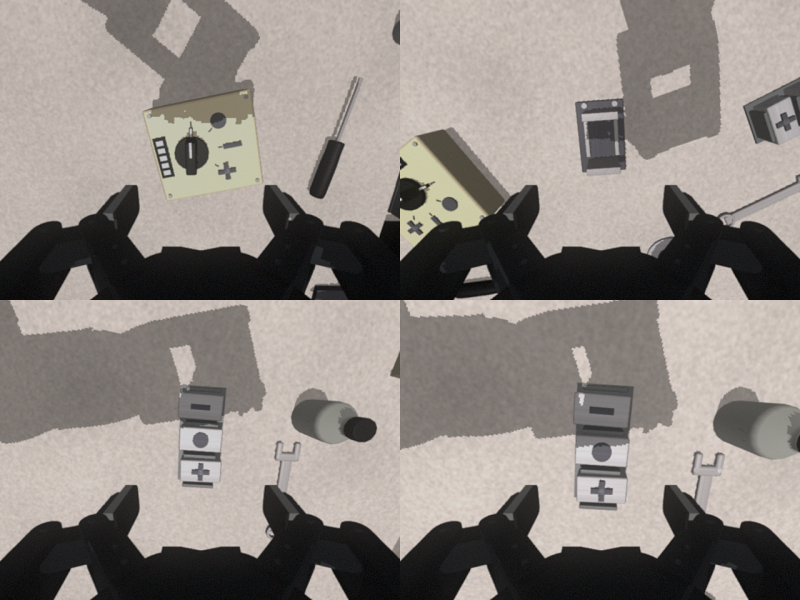

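View pics/wc2.png

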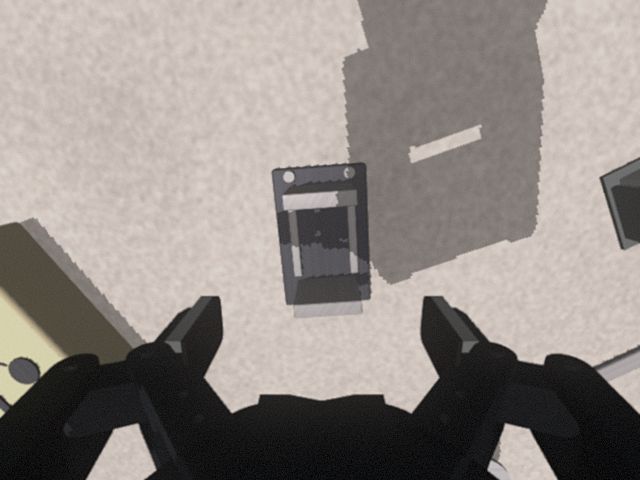

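View pics/wr2.png

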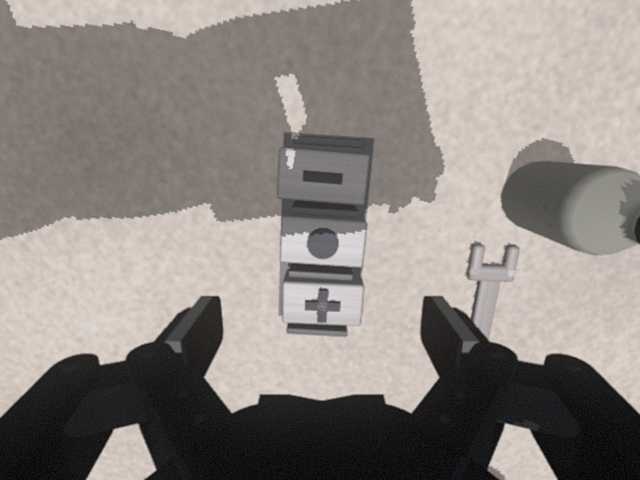

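The wrist view wr2 shows the disc face at about (323,243), its die spanning columns 281-366. In wc2 the carrier is at about (322,235). Now the precise measurements: blob centres in two wrist views, and edges.

Run:
```python
from h import *
def blob(c,box,thr,lo=50):
    x0,y0,x1,y1=box;g=cv2.cvtColor(c["image"],cv2.COLOR_RGB2GRAY)[y0:y1,x0:x1]
    m=(g<thr).astype(np.uint8);n,l,st,ce=cv2.connectedComponentsWithStats(m)
    return [(tuple((ce[i]+[x0,y0]).round(2)),tuple(st[i])) for i in range(1,n) if st[i][4]>lo]
a=load("wr1");b=load("wr2")
for c,n in((a,"wr1"),(b,"wr2")):
    for q,z in (("disc",.037),):
        u=proj(c,[0.548,0.313,.037])[0];print(n,u)
        x,y=u.astype(int);g=cv2.cvtColor(c["image"],cv2.COLOR_RGB2GRAY)
        print(g[y,x-60:x+61:4])
        print(g[y-40:y+41:3,x])
cr=[]
for n,ctr in(("wr1",(320,222)),("wr2",(322,243)),("wc1",(322,215)),("wc2",(322,235))):
    im=load(n)["image"][:,:,::-1];x,y=ctr
    cr.append(cv2.resize(im[y-75:y+75,x-100:x+100],(400,300),interpolation=cv2.INTER_CUBIC))
cv2.imwrite("pics/zoom.png",np.vstack([np.hstack(cr[:2]),np.hstack(cr[2:])]))
```

```text
wr1 [320.443  229.3094]
[192 190 195 199 194 198 185 198 210 211 211 210 197 102 105 100 100  96
 158 207 211 207 209 197 192 191 193 194 188 188 184]
[110  53  53  80 110  99 206 193  91  98 100 102 102  99 103 101 180 198
  47  54 135 119  73 175 109 100 100]
wr2 [322.2416 249.8373]
[196 206 205 198 195 211 215 217 216 218 215 221 101 101 101 104 105 106
 104 211 216 218 216 214 216 204 197 199 196 197 197]
[ 70  77  72  84 117 121 116  59  68 105  99 103 104 102 103 102 101 205
 200  53  56  72 140 110  74 157 190]
```

View pics/zoom.png

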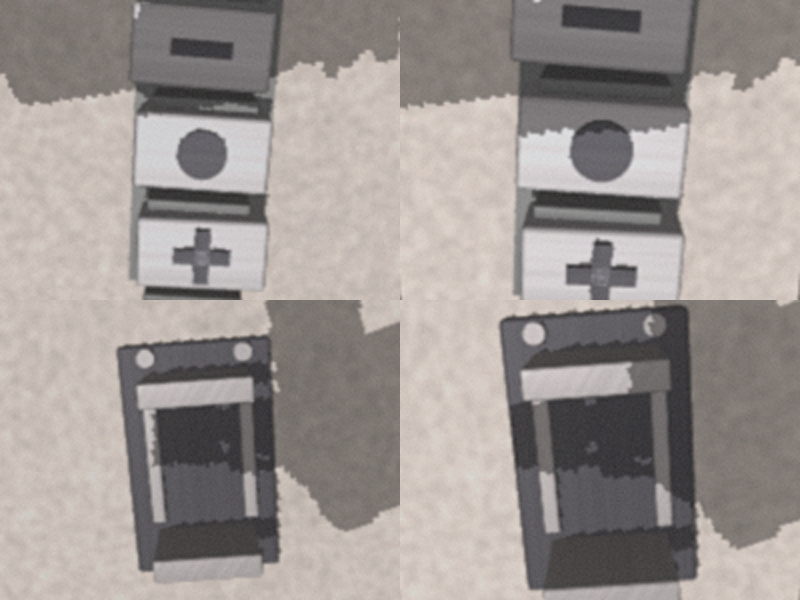

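Run:
```python
from h import *
def z2(pts,ctr,off=(0,0)): return (np.array(pts,float)-off)/2+[ctr[0]-100,ctr[1]-75]-0.25
def sub(c,p):
    g=cv2.cvtColor(c["image"],cv2.COLOR_RGB2GRAY);g=cv2.GaussianBlur(g,(3,3),0)
    q=cv2.cornerSubPix(g,p.astype(np.float32).reshape(-1,1,2),(3,3),(-1,-1),(3,30,.01)).reshape(-1,2);return q
a,b=load("wr1"),load("wr2")
da=z2([(202,154)],(320,222))[0];db=z2([(602,151)],(322,243),(400,0))[0]
print("disc",da,db,tri(a,da,b,db),plane(a,da,.037),plane(b,db,.037))
t=load("top0");print("disc top/wr2",tri(t,(149,277),b,db))
for c,p in((a,z2([(138,113),(271,119),(266,193),(135,185)],(320,222))),(b,z2([(520,98),(689,105),(682,199),(518,188)],(322,243),(400,0)))):
    q=sub(c,p);print(np.abs(q-p).max())
    for r in(p,q):
        P=plane(c,r,.034);print(P[:,:2].round(4).tolist(),"ctr",P.mean(0),"len",np.linalg.norm(P[1]-P[0]),np.linalg.norm(P[2]-P[3]),"wid",np.linalg.norm(P[3]-P[0]),np.linalg.norm(P[2]-P[1]),"ang",[np.rad2deg(np.arctan2(*(P[i]-P[j])[[1,0]])) for i,j in((1,0),(2,3))])
for i,j in((0,1),): pass
print("CARRIER")
c1,c2=load("wc1"),load("wc2")
p1=z2([(118,348),(270,338),(279,562),(141,572),(137,387),(251,377),(252,400),(139,409)],(322,215),(0,300))
p2=z2([(500,322),(687,306),(696,578),(529,588),(521,374),(669,360),(670,387),(521,399)],(322,235),(400,300))
q1,q2=sub(c1,p1),sub(c2,p2);print(np.abs(q1-p1).max(1),np.abs(q2-p2).max(1))
for k in range(8): print(k,tri(c1,p1[k],c2,p2[k]),tri(c1,q1[k],c2,q2[k])[0])
for c,p in((c1,p1),(c1,q1),(c2,p2),(c2,q2)):
    P=plane(c,p[:4],.010);Q=plane(c,p[4:],.056)
    print("base ctr",P.mean(0)[:2],"L",np.linalg.norm(P[3]-P[0]),np.linalg.norm(P[2]-P[1]),"W",np.linalg.norm(P[1]-P[0]),np.linalg.norm(P[2]-P[3]),"ang",[np.rad2deg(np.arctan2(*(P[i]-P[j])[[1,0]])) for i,j in((0,3),(1,2))])
    print(" cheek ctr",Q.mean(0)[:2],"W",np.linalg.norm(Q[1]-Q[0]),np.linalg.norm(Q[2]-Q[3]),"T",np.linalg.norm(Q[3]-Q[0]),np.linalg.norm(Q[2]-Q[1]),"normal ang",np.rad2deg(np.arctan2(*(Q[1]-Q[0]+Q[2]-Q[3])[[1,0]]))-90)
```

```text
disc [320.75 223.75] [322.75 243.25] (array([0.5471, 0.3186, 0.0402]), np.float64(7.739394956604137e-05)) [[0.5472 0.3179 0.037 ]] [[0.5474 0.3177 0.037 ]]
disc top/wr2 (array([0.5479, 0.3153, 0.0286]), np.float64(2.0888092181321387e-05))
1.3323974609375
[[0.5168, 0.3293], [0.5733, 0.3384], [0.5789, 0.3057], [0.5212, 0.2974]] ctr [0.5475 0.3177 0.034 ] len 0.05730382344825612 0.05822856888211709 wid 0.032201776225901424 0.03324081233183722 ang [np.float64(9.214076486089684), np.float64(8.184523960248082)]
[[0.5158, 0.3284], [0.5735, 0.3375], [0.5791, 0.3056], [0.5201, 0.298]] ctr [0.5471 0.3174 0.034 ] len 0.058438175386366635 0.05949354348261599 wid 0.030667455192223147 0.03235551911262986 ang [np.float64(8.985640238018533), np.float64(7.360425988756649)]
1.119140625
[[0.5163, 0.3296], [0.5733, 0.339], [0.5791, 0.3053], [0.5212, 0.2974]] ctr [0.5475 0.3178 0.034 ] len 0.05780517709491431 0.05843104057896459 wid 0.03257690531714359 0.03422706856236603 ang [np.float64(9.386088964931238), np.float64(7.765637938844338)]
[[0.5154, 0.33], [0.5727, 0.3391], [0.5784, 0.3056], [0.5203, 0.298
[... 1650 characters left out ...]
2871428786 0.009244521586656767 normal ang -15.283515870591557
base ctr [0.4952 0.022 ] L 0.10670751692195383 0.10792478152217673 W 0.0682837908022869 0.06808409065644154 ang [np.float64(163.9482575630315), np.float64(163.84456676008793)]
 cheek ctr [0.4601 0.0319] W 0.04503683331215458 0.04575855820564638 T 0.007691174575980966 0.00823299122166322 normal ang -15.09716614401843
base ctr [0.4951 0.0219] L 0.10772359112614248 0.10787448984648512 W 0.06788564950273479 0.06819074911219603 ang [np.float64(164.0223387044273), np.float64(164.1846509430729)]
 cheek ctr [0.4602 0.0319] W 0.044794797286804425 0.04309283013294488 T 0.009218648332127754 0.009961109643625572 normal ang -16.60798297922618
```

The disc face triangulates to z = 0.029-0.040, against 0.037 expected. The die measures about 58 x 33 mm, so the wrist camera has roughly 3% scale and 2-3 mm bias. Die yaw is 8.6°, carrier yaw about -16°. I'm grasping now; closing the jaws will centre the die and show how big the bias is.

```bash
cat >> h.py <<'E'
d2=np.deg2rad
def st(m,s=""): print(s,"t=%.2f"%m.get_time(),np.array(m.get_position()),"F",np.array(m.get_contact_force()).round(2),"w %.4f"%m.get_width())
E
python3 - <<'E'
from h import *
from rig import manip
o=down(d2(8.6)); x,y=0.5476,0.3160
manip.servo_line([x,y,0.08],o,rate=0.15); st(manip,"80")
manip.servo_line([x,y,0.040],o,rate=0.08); st(manip,"40")
manip.servo_line([x,y,0.0295],o,rate=0.04); st(manip,"29.5")
manip.command_gripper(0.05,50); st(manip,"closed")
snap(manip,"wrist","wg1"); snap(manip,"scene","sg1")
E
```

```text
80 t=5.49 [0.5482 0.3163 0.081 ] F [-0.51  0.31  1.19] w 0.0854
40 t=6.14 [0.5475 0.3159 0.0396] F [-0.05  0.07  0.14] w 0.0854
29.5 t=6.56 [0.5474 0.3159 0.0293] F [0.04 1.69 0.19] w 0.0854
closed t=6.92 [0.5479 0.3162 0.03  ] F [-0.4  -0.3   4.23] w 0.0592
```

View pics/wg1.png

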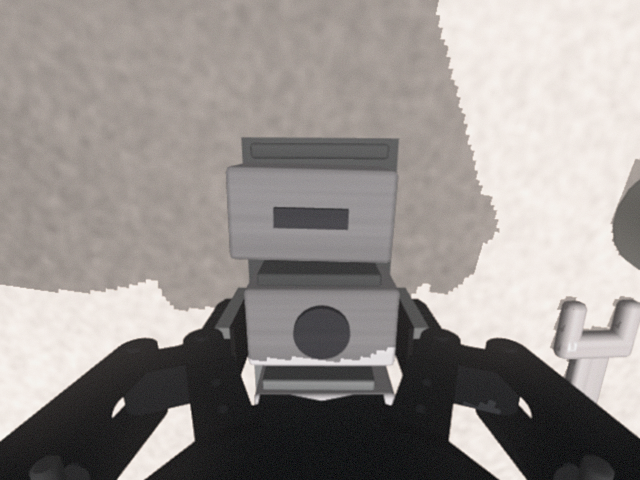

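The disc die is held squarely between the pads (face at (321,332)), width 59 mm. Lifting, checking the grip, and moving to free bench at (0.45, 0.17).

Run:
```python
from h import *
from rig import manip
o=down(d2(8.6)); 
manip.servo_line([0.5478,0.3160,0.10],o,rate=0.12); st(manip,"up")
o=down(d2(-16)); x,y=0.45,0.17
manip.move_to([x,y,0.10],o); st(manip,"over")
snap(manip,"wrist","wl1")
manip.servo_line([x,y,0.036],o,rate=0.1); st(manip,"36"); manip.hold(.1); st(manip,"36")
z=.036
f0=np.array(manip.get_contact_force())[2]
while z>.024:
    z-=.001; manip.servo_line([x,y,z],o,rate=0.02); f=np.array(manip.get_contact_force())[2]
    print("%.4f"%z,"%.4f"%manip.get_position()[2],"%.2f"%f)
    if f-f0>3: break
st(manip)
```

```text
up t=7.76 [0.5474 0.3157 0.0996] F [-0.1   0.12 -1.22] w 0.0589
over t=8.49 [0.4505 0.17   0.0999] F [ 0.59  0.21 -0.8 ] w 0.0590
36 t=9.33 [0.4503 0.1702 0.0361] F [ 0.62 -0.46 -1.05] w 0.0591
36 t=9.43 [0.4505 0.1702 0.0366] F [ 0.32  0.26 -0.63] w 0.0591
0.0350 0.0353 -2.04
0.0340 0.0340 -0.90
0.0330 0.0329 -1.68
0.0320 0.0319 -1.45
0.0310 0.0310 -1.65
0.0300 0.0299 -1.31
0.0290 0.0289 -1.51
0.0280 0.0279 -2.05
0.0270 0.0269 -1.27
0.0260 0.0260 -1.87
0.0250 0.0259 14.01
 t=12.18 [0.45   0.17   0.0259] F [-2.29 -0.29 14.01] w 0.0591
```

View pics/wl1.png

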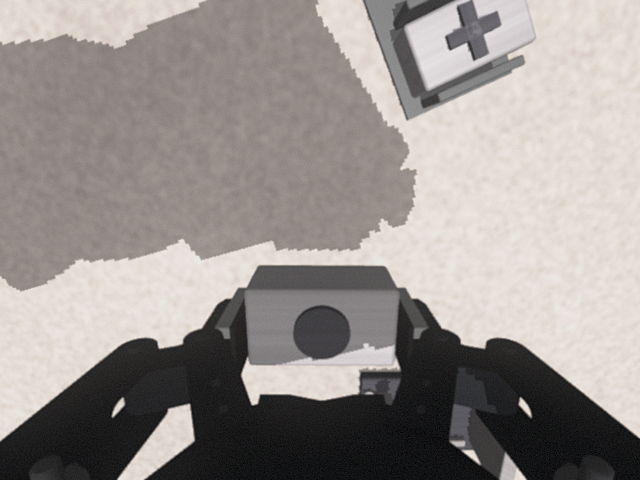

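Bench contact came at TCP z=0.0259, which agrees with the grasp height less the 4 mm rack base. I'll release, look from the carrier-placing orientation to find the wrist bias, then regrip.

Run:
```python
from h import *
from rig import manip
o=down(d2(-16)); x,y=0.45,0.17
manip.servo_line([x,y,.026],o,rate=0.02); st(manip,"pre")
manip.command_gripper(0.085); st(manip,"open")
manip.servo_line([x,y,.13],o,rate=0.15)
o=down(d2(74))
manip.move_to([x,y,.15],o); manip.hold(.1);st(manip,"look"); c=snap(manip,"wrist","wb1")
print(np.rad2deg(np.arctan2(*R.from_rotvec(c["rv"]).as_matrix()[[1,0],1])))
im=c["image"][:,:,::-1];u=proj(c,[.45,.17,.033])[0].astype(int);print(u)
z=cv2.resize(im[u[1]-75:u[1]+75,u[0]-100:u[0]+100],(800,600),interpolation=cv2.INTER_CUBIC);cv2.imwrite("pics/wb1z.png",z)
```

```text
pre t=12.43 [0.45  0.17  0.026] F [ 0.49 -0.3  -1.61] w 0.0588
open t=12.82 [0.45   0.17   0.0259] F [0.68 0.09 0.27] w 0.0848
look t=15.16 [0.4499 0.17   0.1497] F [-0.37  0.76 -0.73] w 0.0850
73.96598256866251
[319 244]
```

View pics/wb1z.png

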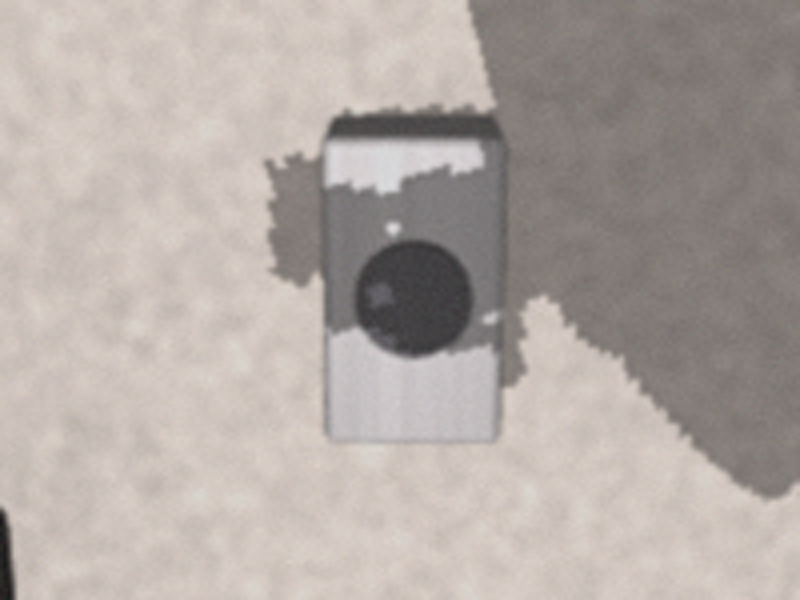

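Run:
```python
from h import *
c=load("wb1");u=proj(c,[.45,.17,.033])[0];print(u);o=u.astype(int)-[100,75]
f=lambda p:(np.array(p,float)+.5)/4-.5+o
M=R.from_rotvec(c["rv"]).as_matrix()
for n,p,z in(("disc",[(414,297)],.033),("top",[(324,141),(504,141),(497,440),(328,440)],.030)):
    P=plane(c,f(p),z);m=P.mean(0);print(n,m,"tool err (y,z):",(M.T@(m-c["p"]))[1:])
print(np.linalg.norm(P[1]-P[0]),np.linalg.norm(P[2]-P[3]),np.linalg.norm(P[0]-P[3]),np.linalg.norm(P[1]-P[2]),[np.rad2deg(np.arctan2(*(P[i]-P[j])[[1,0]])) for i,j in((1,0),(2,3),(0,3),(1,2))])
```

```text
[319.8651 244.1524]
disc [0.4495 0.1719 0.033 ] tool err (y,z): [ 0.0018 -0.0008]
top [0.45   0.1716 0.03  ] tool err (y,z): [ 0.0016 -0.0003]
0.03236940934377466 0.032381298329644856 0.057734153711233756 0.05773566134692316 [np.float64(73.96803008235324), np.float64(73.96527215677794), np.float64(163.71624913549513), np.float64(163.72805418661335)]
```

Measured against the jaw-centred die, the wrist bias along the die axis is only 0.5 mm. For the other axis I'll nudge-grip to centre the die, reopen and look again, then re-view the carrier from the same relative pose, which gives a differential measurement.

Run:
```python
from h import *
from rig import manip
o=down(d2(74)); x,y=0.45,0.17
manip.servo_line([x,y,.06],o,rate=0.18)
manip.servo_line([x,y,.034],o,rate=0.06);st(manip,"down")
manip.command_gripper(0.02,30);st(manip,"closed")
manip.command_gripper(0.085)
manip.servo_line([x,y,.15],o,rate=0.18);manip.hold(.15);st(manip,"look");c=snap(manip,"wrist","wb2")
manip.move_to([.4955,.0215,.15],o);manip.hold(.15);st(manip,"car");k=snap(manip,"wrist","wc3")
for n,im in(("wb2z",c["image"]),("wc3z",k["image"])):
    z=cv2.resize(im[169:319,220:420,::-1],(800,600),interpolation=cv2.INTER_CUBIC);cv2.imwrite(f"pics/{n}.png",z)
```

```text
down t=16.44 [0.4498 0.1699 0.0337] F [1.08 0.23 0.45] w 0.0849
closed t=16.97 [0.4502 0.1701 0.0343] F [-0.64 -0.03  5.64] w 0.0334
look t=18.47 [0.4492 0.1697 0.1488] F [-0.48  0.16 -1.03] w 0.0849
car t=19.33 [0.4951 0.0226 0.1498] F [0.36 0.7  0.16] w 0.0849
```

View pics/wb2z.png

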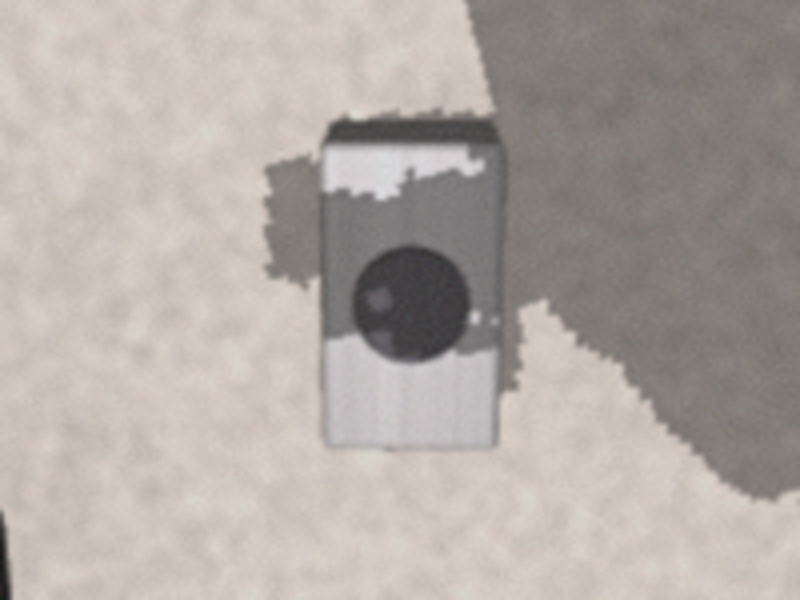

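View pics/wc3z.png

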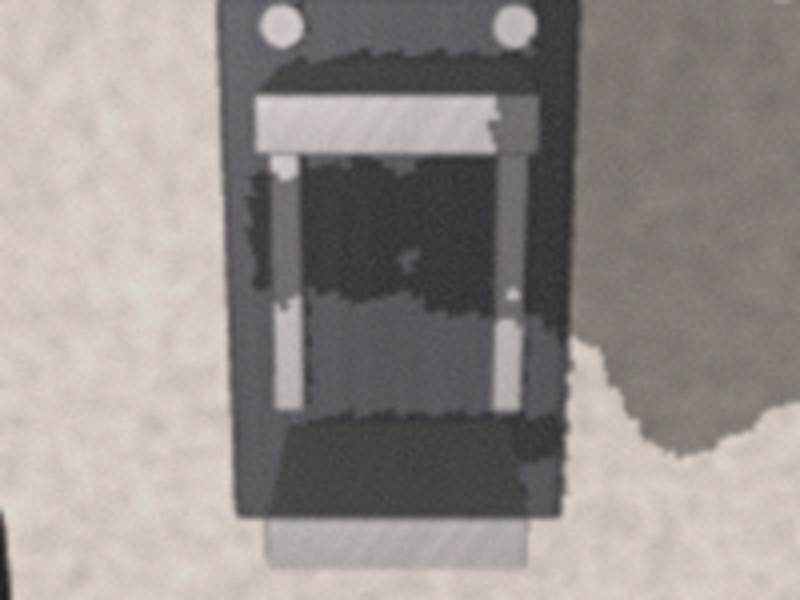

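Both pictures are square to the tool at yaw 74°. In the zooms the die spans columns 322-502 and the disc is at (411,303). The carrier's cheek tops span rows 95-153 and 519-570, the cheek columns are 255-540, and the rib inner edges are at 302/496. Computing the differential.

Run:
```python
from h import *
f=lambda p:(np.array(p,float)+.5)/4-.5+[220,169]
c=load("wb2");k=load("wc3")
def tool(c,P): return (P-c["p"])@R.from_rotvec(c["rv"]).as_matrix()
die=np.array([.4502,.1701,0])
tr=tool(c,np.array([die]))[0,1:]
m1=tool(c,plane(c,f([(411,303)]),.033)).mean(0)[1:]
m2=tool(c,plane(c,f([(322,145),(502,145),(498,447),(323,447)]),.030)).mean(0)[1:]
print("true",tr,"disc",m1,"top",m2); b=m1-tr; print("bias",b,m2-tr)
ch=tool(k,plane(k,f([(255,95),(540,95),(540,153),(255,153),(266,519),(527,519),(527,570),(266,570)]),.056))[:,1:]
print(ch); print("cheek in gap",ch[4,1]-ch[3,1],ch[5,1]-ch[2,1],"outer",ch[7,1]-ch[0,1],"ctr z inner",(ch[4,1]+ch[3,1])/2,"outer",(ch[7,1]+ch[0,1])/2,"ctr y",ch[:4,0].mean(),ch[4:,0].mean())
rb=tool(k,plane(k,f([(302,250),(496,250),(304,400),(494,400)]),.015))[:,1:];print("ribs",rb,rb[:,0].mean())
bs=tool(k,plane(k,f([(220,30),(579,30),(236,515),(562,515)]),.010))[:,1:];print("base y",bs[:,0].mean(),"near edge z",bs[2:,1]-.055)
# triangulate heights wc2? far cheek left-top in wc1/wc2 vs scene: check with top camera
M=R.from_rotvec(k["rv"]).as_matrix()
cy=np.mean([ch[:,0].mean(),rb[:,0].mean(),bs[:,0].mean()]);cz=(ch[4,1]+ch[3,1]+ch[7,1]+ch[0,1])/4
for b_ in(b,m2-tr,(0,0)):
    w=k["p"]+M[:,1]*(cy-b_[0])+M[:,2]*(cz-b_[1]);print("carrier world",w[:2])
t=load("top0");g=t["image"][260:350,260:340,::-1];cv2.imwrite("pics/topcar.png",cv2.resize(g,(640,600) if 0 else (533,600),interpolation=cv2.INTER_CUBIC))
print("top proj of est carrier ctr base/corners",proj(t,np.array([[.4955,.0215,.01]])))
```

```text
true [0.0009 0.0012] disc [0.0019 0.    ] top [0.002  0.0005]
bias [ 0.0011 -0.0011] [ 0.0011 -0.0007]
[[-0.023  -0.0409]
 [ 0.0223 -0.0409]
 [ 0.0226 -0.0316]
 [-0.0233 -0.0316]
 [-0.0233  0.0327]
 [ 0.0221  0.0327]
 [ 0.0223  0.0425]
 [-0.0236  0.0425]]
cheek in gap 0.06430943040915788 0.06430999691584344 outer 0.0834483731168062 ctr z inner 0.000560735584088954 outer 0.0008132266630130197 ctr y -0.00032975780261162036 -0.0006403529571759993
ribs [[-0.0193 -0.0052]
 [ 0.0186 -0.0052]
 [-0.0196  0.0261]
 [ 0.0188  0.0261]] -0.0003682232421357715
base y -0.00033606932484410955 near edge z [-0.0012 -0.0012]
carrier world [0.4965 0.0206]
carrier world [0.496  0.0207]
carrier world [0.4957 0.022 ]
top proj of est carrier ctr base/corners [[298.1112 306.4897]]
```

View pics/topcar.png

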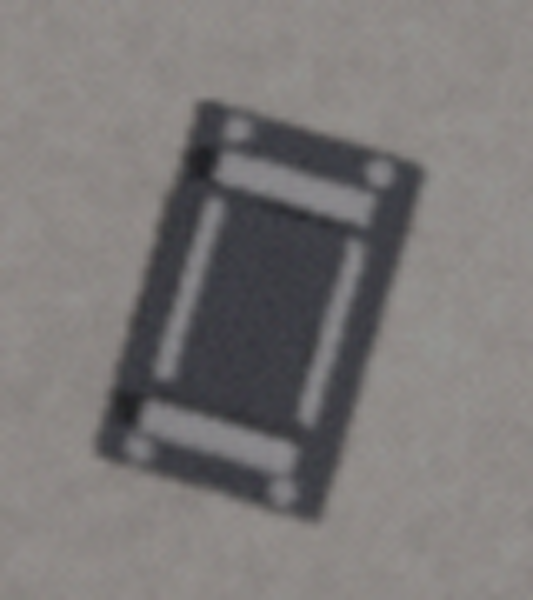

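Carrier dimensions come out right (gap 64.3 mm, ribs 38 mm), with the centre near (0.496, 0.021). The pose readings wander by about 1 mm, so I'll check whether that's noise, and triangulate the cheek height.

Run:
```python
from h import *
from rig import manip
P=[]
for i in range(12):
    P.append(np.r_[manip.get_position(),manip.get_joint_positions()]); manip.hold(.03)
P=np.array(P);print(manip.get_time());print(P[:,:3]);print(P[:,3:].std(0),P[:,:3].mean(0))
q=manip.solve_ik([.4955,.0215,.15],down(d2(74)));print(np.array(q)-P[:,3:].mean(0))
k=snap(manip,"wrist","wc4"); im=k["image"]
print(np.abs(im.astype(int)-load("wc3")["image"]).mean())
a=load("wc2");f=lambda p:(np.array(p,float)+.5)/4-.5+[220,169]
# heights: far cheek corners, wc1 vs top(view 2)
c1=load("wc1")
for p1,p3 in(((137,387),(255,95)),((251,377),(540,95))):
    u1=(np.array(p1,float)-[0,300]+.5)/2-.5+[222,140]; print("cheek h",tri(c1,u1,k,f(p3)))
g=lambda x,y:(np.array([x,y])+.5)/6.66-.5+[260,260]
t=load("top0")
for p,w in(((220,152),(540,153)),((377,195),(255,153))): pass
for tp,wp in (((372,228),(540,153)),((216,180),(255,153)),((220,152),(255,95)),((378,196),(540,95))):
    print(tri(t,g(*tp),k,f(wp)))
```

```text
19.7833
[[0.4952 0.0226 0.1499]
 [0.4952 0.0227 0.1499]
 [0.4953 0.0226 0.1499]
 [0.4953 0.0225 0.15  ]
 [0.4954 0.0224 0.15  ]
 [0.4954 0.0223 0.15  ]
 [0.4954 0.0222 0.1501]
 [0.4954 0.0221 0.15  ]
 [0.4955 0.022  0.15  ]
 [0.4955 0.0219 0.15  ]
 [0.4955 0.0218 0.1501]
 [0.4955 0.0218 0.15  ]]
[0.0006 0.0001 0.0001 0.     0.     0.0001] [0.4954 0.0222 0.15  ]
[-0.0015  0.0001 -0.0002 -0.      0.     -0.0002]
4.000119357638889
cheek h (array([0.4494, 0.0123, 0.0638]), np.float64(0.0008915832482071305))
cheek h (array([0.4611, 0.0542, 0.0636]), np.float64(0.0004492692520169821))
(array([ 0.5119,  0.0235, -0.0993]), np.float64(0.07480144524569066))
(array([ 0.5027,  0.0151, -0.0268]), np.float64(0.07639637972622336))
(array([ 0.5006,  0.0167, -0.0233]), np.float64(0.09270277417955887))
(array([ 0.5144,  0.0262, -0.1589]), np.float64(0.0897930544396403))
```

Readings are real; the base joint just settles slowly (~0.4 s). I had the top-view corners paired wrongly, since that view is turned 180° relative to the wrist view. Redoing it, along with the settled carrier view.

Run:
```python
from h import *
k=load("wc4");k3=load("wc3");t=load("top0")
f=lambda p:(np.array(p,float)+.5)/4-.5+[220,169]
g=lambda x,y:(np.array([x,y])+.5)/6.66-.5+[260,260]
for tp,wp in (((293,475),(255,95)),((137,432),(540,95)),((298,441),(255,153)),((145,402),(540,153))):
    print(tri(t,g(*tp),k3,f(wp)))
# top only: cheek top corners at .056, base corners at .010
P=plane(t,[g(*p) for p in((293,475),(137,432),(216,152),(376,196))],.056);print("top cheeks outer ctr",P.mean(0),np.linalg.norm(P[0]-P[3]))
P=plane(t,[g(*p) for p in((200,100),(425,168),(318,522),(97,455))],.010);print("top base ctr",P.mean(0),np.linalg.norm(P[0]-P[3]),np.linalg.norm(P[0]-P[1]),np.rad2deg(np.arctan2(*(P[0]-P[3]+P[1]-P[2])[[1,0]])))
print(k["p"])
z=cv2.resize(k["image"][169:319,220:420,::-1],(800,600),interpolation=cv2.INTER_CUBIC);cv2.imwrite("pics/wc4z.png",z)
```

```text
(array([0.4502, 0.0098, 0.0448]), np.float64(0.0009144614274566769))
(array([0.4618, 0.0545, 0.0564]), np.float64(0.0014588856431906716))
(array([0.4595, 0.0079, 0.0486]), np.float64(0.0005709313901680285))
(array([0.4704, 0.0522, 0.0583]), np.float64(0.0012634784713725573))
top cheeks outer ctr [0.4959 0.0207 0.056 ] 0.08242947861868181
top base ctr [0.496  0.0205 0.01  ] 0.10905900205169118 0.06979936524472936 -15.60027938806599
[0.4955 0.0217 0.15  ]
```

View pics/wc4z.png

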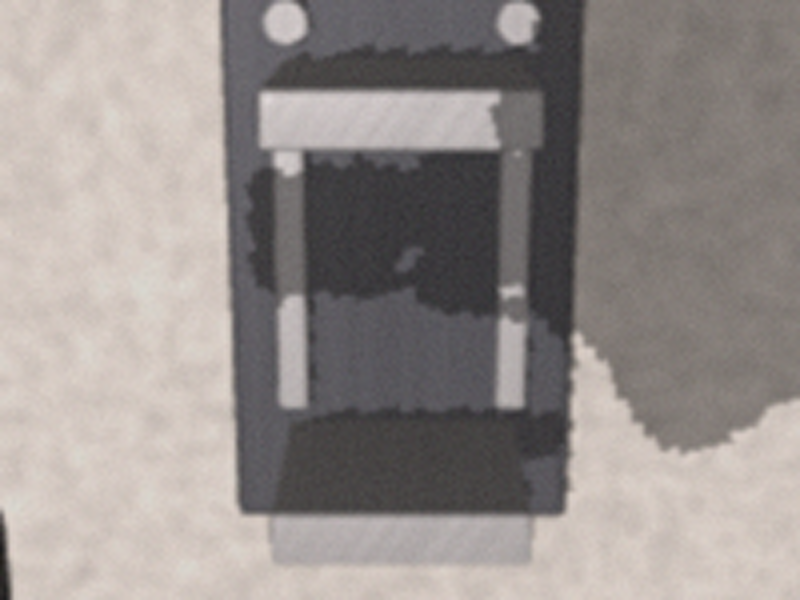

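Top (0.4960, 0.0206) and bias-corrected wrist (0.4963, 0.0206) agree. Cheek heights are 45-58 mm top-to-wrist and 64 mm between the two wrist views, against 56 nominal. Regripping the die and placing it with contact detection.

Run:
```python
from h import *
from rig import manip
o=down(d2(74)); x,y=0.45,0.17
manip.move_to([x,y,.08],o);manip.hold(.2)
manip.servo_line([x,y,.034],o,rate=0.08);manip.hold(.15);st(manip,"down")
manip.command_gripper(0.02,45);st(manip,"closed")
manip.servo_line([x,y,.13],o,rate=0.15);st(manip,"up")
X,Y=.4962,.0206
manip.move_to([X,Y,.13],o);manip.hold(.5);st(manip,"over");c=snap(manip,"wrist","wov")
p=np.array(manip.get_position()); dx,dy=np.clip([X-p[0],Y-p[1]],-.001,.001)
manip.servo_line([X+dx,Y+dy,.102],o,rate=0.08);manip.hold(.3);st(manip,"102")
```

```text
down t=21.62 [0.4503 0.1701 0.0344] F [-0.32 -0.4  -0.52] w 0.0853
closed t=22.15 [0.4502 0.1701 0.0344] F [-1.88  0.53  6.35] w 0.0333
up t=22.94 [0.4495 0.1698 0.1295] F [ 0.01  1.41 -1.09] w 0.0330
over t=24.12 [0.4962 0.021  0.1301] F [-0.06  0.01 -0.91] w 0.0329
102 t=24.97 [0.4965 0.0203 0.1024] F [ 0.08  0.72 -1.08] w 0.0329
```

View pics/wov.png

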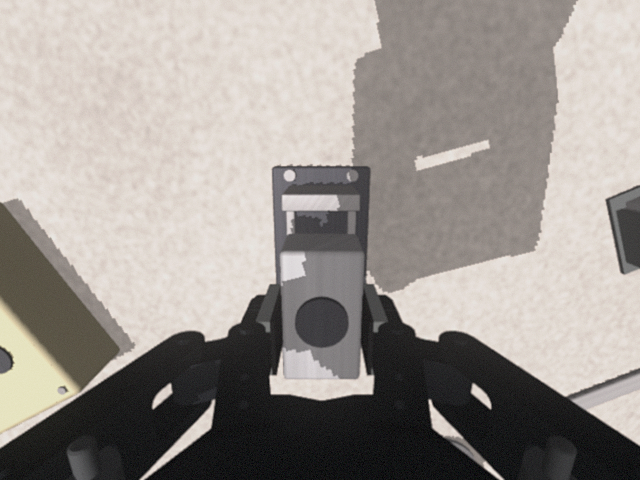

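The die is held square and in line with the carrier (die columns 281-362, carrier 273-370). Descending in force-guarded steps.

Run:
```python
from h import *
from rig import manip
o=down(d2(74)); X,Y=.4962,.0206
z=.102
F=lambda: np.array(manip.get_contact_force())
f0=F()
while z>.0402:
    s=.006 if z>.053 else .001
    z-=s; manip.servo_line([X,Y,z],o,rate=0.05 if s>.002 else .02); f=F()
    print("%.4f"%z,np.array(manip.get_position()),f.round(1))
    if np.abs(f-f0).max()>4: print("contact");break
manip.hold(.3);st(manip,"end")
```

```text
0.0960 [0.4959 0.0206 0.0956] [-0.8  0.5 -1.2]
0.0900 [0.4959 0.0206 0.0896] [-0.1  0.2 -0.9]
0.0840 [0.4959 0.0206 0.0836] [-0.4 -0.6 -1.6]
0.0780 [0.4959 0.0206 0.0776] [-0.3  0.1 -1.3]
0.0720 [0.4959 0.0206 0.0716] [-0.5 -0.4 -1.2]
0.0660 [0.4959 0.0206 0.0656] [ 0.1 -0.4 -1.2]
0.0600 [0.4959 0.0206 0.0596] [ 0.2  0.5 -1.3]
0.0540 [0.4959 0.0206 0.0536] [-0.7  0.2 -1.3]
0.0480 [0.4959 0.0206 0.0476] [ 0.  -0.3 -0. ]
0.0470 [0.4962 0.0206 0.047 ] [-0.1  0.2 -1.3]
0.0460 [0.4962 0.0206 0.046 ] [ 0.3 -0.1 -1.3]
0.0450 [0.4962 0.0206 0.045 ] [-0.3  1.2 -1.3]
0.0440 [0.4963 0.0206 0.0443] [-1.5 -0.1  4.5]
contact
end t=28.67 [0.4963 0.0206 0.0443] F [-0.77  0.45  5.81] w 0.0330
```

Contact at TCP z = 0.0443, against 0.0444 expected for a die on the floor, with no side forces on the way in. Releasing and looking.

Run:
```python
from h import *
from rig import manip
o=down(d2(74)); X,Y=.4962,.0206
manip.command_gripper(0.06);st(manip,"rel")
manip.servo_line([X,Y,.15],o,rate=0.12);manip.command_gripper(0.085);manip.hold(.3);st(manip,"up");c=snap(manip,"wrist","wd1")
t=snap(manip,"scene","sd1")
a=cv2.resize(c["image"][169:319,220:420,::-1],(800,600),interpolation=cv2.INTER_CUBIC);cv2.imwrite("pics/wd1z.png",a)
b=cv2.resize(t["image"][200:280,250:350,::-1],(750,600),interpolation=cv2.INTER_CUBIC);cv2.imwrite("pics/sd1z.png",b)
```

```text
rel t=29.04 [0.4962 0.0206 0.0439] F [ 0.06  0.14 -0.44] w 0.0601
up t=30.75 [0.4962 0.0206 0.15  ] F [ 0.2   0.19 -0.32] w 0.0850
```

View pics/wd1z.png

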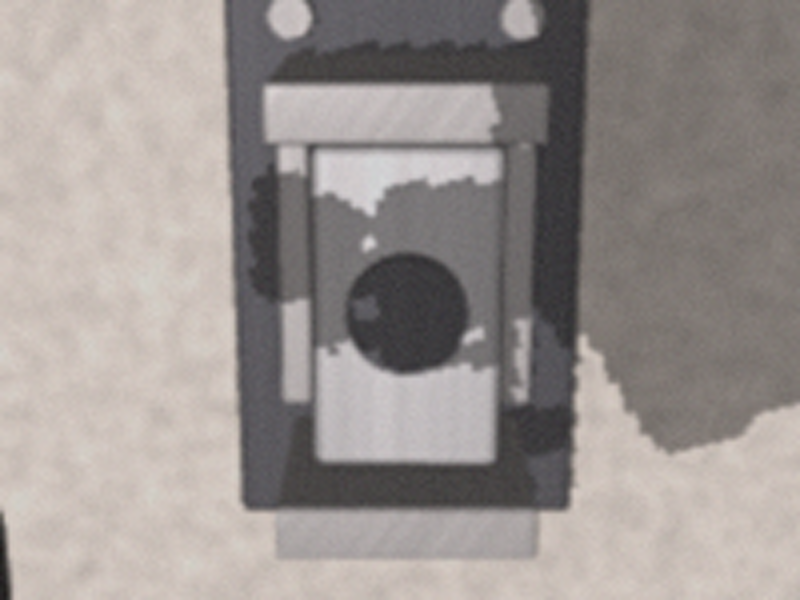

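View pics/sd1z.png

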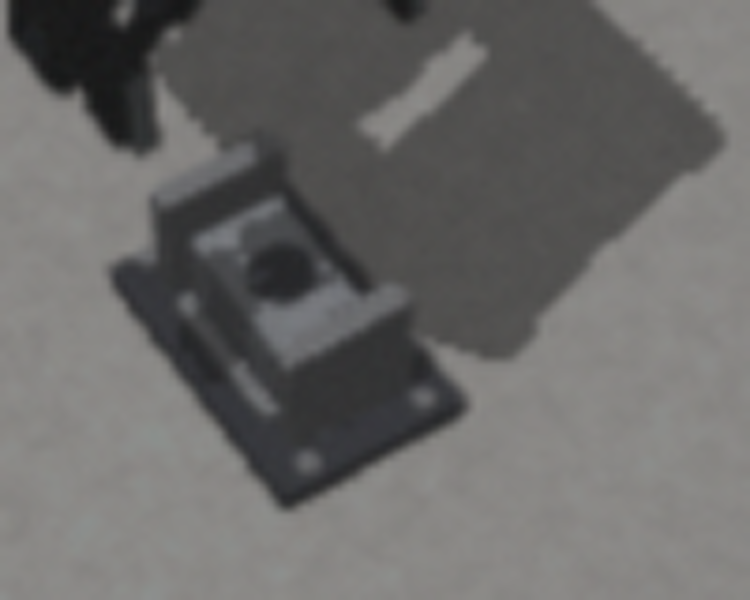

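View pics/wp.png

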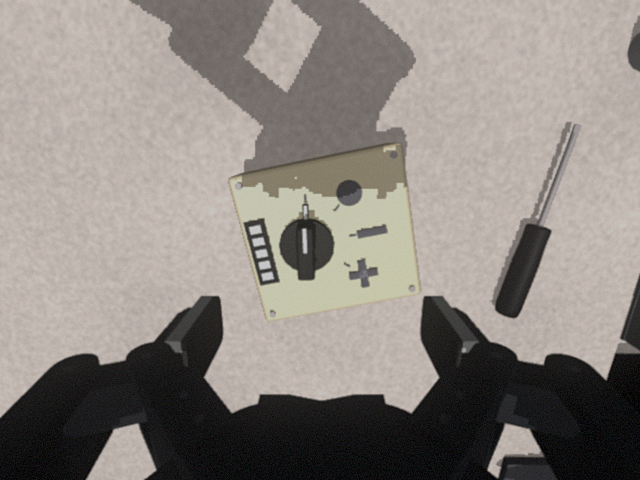

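The die sits flat and square in the pocket, rib gaps even both sides, disc up at zoom (408,313). Now locating the dial axis from skirt, pointer and tags (wp: skirt ≈(306,245), nose (305,197), tags (348,192), (372,231), (363,272)) in the wrist and top views.

Run:
```python
from h import *
from scipy.optimize import least_squares
w=load("wp");t=load("top0");s=load("scene0")
def blobs(c,box,thr,amin):
    x0,y0,x1,y1=box;g=cv2.cvtColor(cv2.resize(c["image"][y0:y1,x0:x1],None,fx=4,fy=4,interpolation=cv2.INTER_CUBIC),cv2.COLOR_RGB2GRAY)
    n,l,stt,ce=cv2.connectedComponentsWithStats((g<thr).astype(np.uint8))
    return [(((ce[i]+.5)/4-.5+[x0,y0]).round(2),stt[i][4]/16,(stt[i][2]/4,stt[i][3]/4)) for i in range(1,n) if stt[i][4]/16>amin]
for b in blobs(w,(225,140,425,325),105,60): print("w",b)
for b in blobs(t,(398,268,490,362),75,15): print("t",b)
im=w["image"][150:300,225:425,::-1];A=cv2.resize(im,(800,600),interpolation=cv2.INTER_CUBIC);cv2.imwrite("pics/wpz.png",A)
im=t["image"][264:364,395:495,::-1];cv2.imwrite("pics/tpz.png",cv2.resize(im,(600,600),interpolation=cv2.INTER_CUBIC))
```

```text
w (array([316.87, 158.03]), np.float64(516.6875), (np.float64(159.0), np.float64(34.0)))
w (array([348.49, 191.73]), np.float64(507.3125), (np.float64(25.5), np.float64(25.75)))
w (array([306.44, 246.12]), np.float64(2337.1875), (np.float64(54.5), np.float64(70.5)))
w (array([261.53, 250.41]), np.float64(756.75), (np.float64(35.25), np.float64(66.5)))
w (array([371.51, 230.9 ]), np.float64(202.8125), (np.float64(29.25), np.float64(12.5)))
w (array([362.24, 270.24]), np.float64(215.5625), (np.float64(27.5), np.float64(20.0)))
w (array([422.98, 312.83]), np.float64(78.625), (np.float64(4.0), np.float64(28.5)))
t (array([405.53, 320.99]), np.float64(286.1875), (np.float64(18.0), np.float64(75.0)))
t (array([438.92, 293.63]), np.float64(18.0), (np.float64(4.0), np.float64(11.25)))
t (array([458.3 , 298.08]), np.float64(17.125), (np.float64(7.75), np.float64(5.75)))
t (array([421.48, 304.62]), np.float64(64.75), (np.float64(9.25), np.float64(8.75)))
t (array([446.78, 323.47]), np.float64(466.8125), (np.float64(28.25), np.float64(24.25)))
t (array([450.32, 344.47]), np.float64(122.75), (np.float64(31.5), np.float64(14.75)))
```

View pics/wpz.png

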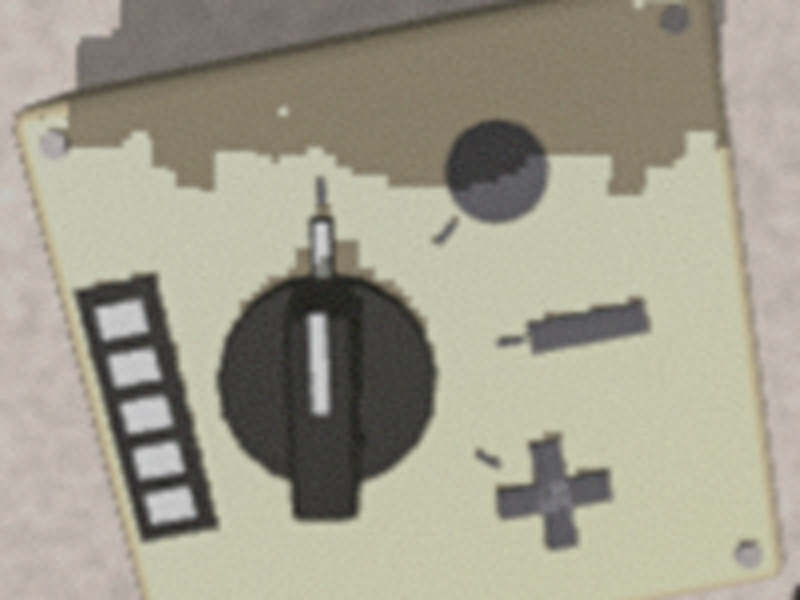

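View pics/tpz.png

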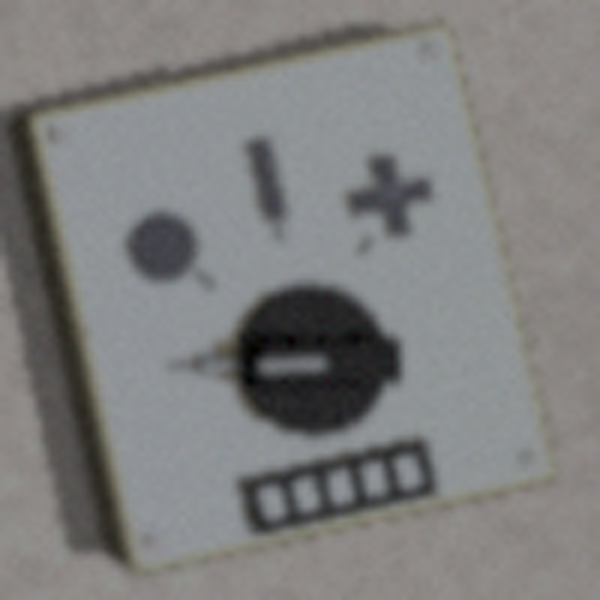

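Run:
```python
from h import *
from scipy.optimize import least_squares
w=load("wp");t=load("top0")
fw=lambda x,y:(np.array([x,y])+.5)/4-.5+[225,150]
ft=lambda x,y:(np.array([x,y])+.5)/6-.5+[395,264]
for n,c,sk,nose,tags,bar in(("w",w,fw(327.5,378),fw(321,216),[(348.49,191.73),fw(589,325),fw(553,493)],fw(326,400)),
    ("t",t,ft(312,361),ft(188,363),[(421.48,304.62),ft(268,178),ft(391,195)],None)):
    S=plane(c,sk,.064)[0];N=plane(c,nose,.060)[0];G=plane(c,np.array(tags),.057)
    r=least_squares(lambda p:np.linalg.norm(G[:,:2]-p,axis=1)-.058,S[:2]);A=r.x
    ang=lambda v:np.rad2deg(np.arctan2(v[1],v[0]))
    print(n,"skirt",S[:2],"tagfit",A,r.fun,"nose",N[:2],np.linalg.norm(N[:2]-S[:2]),"ptr ang",ang(N[:2]-S[:2]),"tag angs",[ang(g[:2]-A) for g in G],[ang(g[:2]-S[:2]) for g in G])
print("skirt tri",tri(w,fw(327.5,378),t,ft(312,361)),"nose",tri(w,fw(321,216),t,ft(188,363)),"tag",tri(w,(348.49,191.73),t,(421.48,304.62)))
```

```text
w skirt [ 0.4681 -0.2569] tagfit [ 0.4676 -0.2582] [-0.0002  0.0003 -0.0002] nose [ 0.4659 -0.2227] 0.03431859484208276 ptr ang 93.79317599603503 tag angs [np.float64(53.26420669820214), np.float64(13.002771004832542), np.float64(-26.823613697330213)] [np.float64(52.9076411905521), np.float64(11.873715193944353), np.float64(-28.18657688638876)]
t skirt [ 0.468  -0.2594] tagfit [ 0.4685 -0.2598] [ 0. -0.  0.] nose [ 0.4667 -0.2211] 0.03828863698070525 ptr ang 91.84918656021676 tag angs [np.float64(53.355752941445196), np.float64(12.654983928618925), np.float64(-27.09775111436664)] [np.float64(52.688453845163686), np.float64(12.141958828039542), np.float64(-27.222629849008626)]
skirt tri (array([ 0.4668, -0.2664,  0.0319]), np.float64(0.0002460732364251255)) nose (array([ 0.4629, -0.2364, -0.0218]), np.float64(0.0012091013082706288)) tag (array([ 0.5028, -0.2129,  0.0549]), np.float64(0.001670824651615218))
```

Dial axis ≈ (0.4677, -0.2592) from both views. The tags lie at 53°, 13° and -27°, so the panel yaw is about 13°. The pointer is at about 93°, and the round tag is the first detent, 40° clockwise. Gripping and turning.

Run:
```python
from h import *
from rig import manip
X,Y=.4677,-.2592; a0=2.9
manip.move_to([X,Y,.15],down(d2(a0)));manip.command_gripper(.05);manip.hold(.2);st(manip,"over")
F=lambda:np.array(manip.get_contact_force())
for z in(.115,.104,.098,.0945,.0925):
    manip.servo_line([X,Y,z],down(d2(a0)),rate=.06);f=F();print(z,f.round(1))
    if np.abs(f).max()>8: print("contact");break
manip.hold(.15)
c=snap(manip,"wrist","wdl");st(manip,"at dial")
manip.command_gripper(0.0,35);manip.hold(.2);st(manip,"closed");print(np.array(manip.get_torque()))
snap(manip,"wrist","wdl2")
b=np.hstack([load(n)["image"][180:420,200:440,::-1] for n in("wdl","wdl2")]);cv2.imwrite("pics/dl.png",cv2.resize(b,(800,400)))
```

```text
over t=32.58 [ 0.4677 -0.2592  0.15  ] F [-0.26 -0.2  -0.32] w 0.0501
0.115 [-0.3  0.1 -0.6]
0.104 [-0.3 -0.1  0. ]
0.098 [-0.5 -0.2  1.3]
0.0945 [-0.7 -0.5  0.6]
0.0925 [-0.5  0.1  0.2]
at dial t=34.59 [ 0.4677 -0.2592  0.0926] F [-0.56  0.96  0.17] w 0.0498
closed t=35.21 [ 0.4675 -0.2592  0.0927] F [-3.25 -1.05  5.83] w 0.0126
[0.0659 0.4857 0.0128]
```

View pics/dl.png

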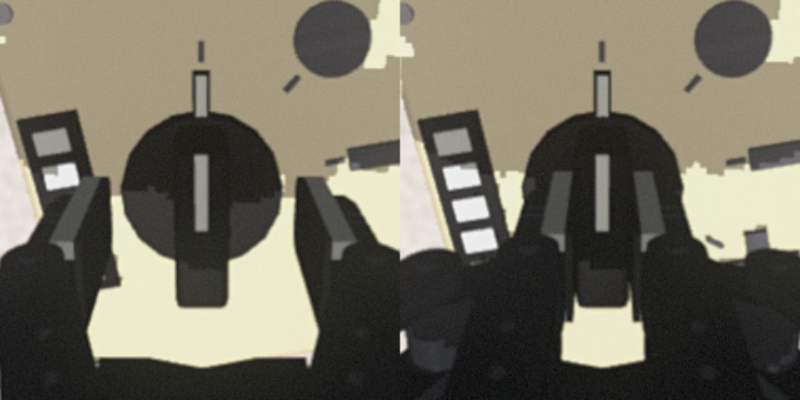

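The pads hold the grip bar symmetrically (w≈13 mm, small force) and the pointer sits exactly on its zero tick. Turning clockwise 40°.

Run:
```python
from h import *
from rig import manip
X,Y=.4677,-.2592; a0=2.9
for k in(8,16,24,32,37,40):
    manip.move_to([X,Y,.0926],down(d2(a0-k)));f=np.array(manip.get_contact_force());print(k,"%.2f"%manip.get_time(),f.round(1),np.array(manip.get_torque()).round(2))
    if np.abs(f).max()>25: print("stop");break
manip.hold(.3);st(manip,"turned")
snap(manip,"wrist","wt1")
manip.command_gripper(.05);manip.hold(.3);st(manip,"open");snap(manip,"wrist","wt2")
b=np.hstack([load(n)["image"][150:390,200:440,::-1] for n in("wt1","wt2")]);cv2.imwrite("pics/dt.png",cv2.resize(b,(800,400)))
```

```text
8 35.52 [-1.8 -1.   5.3] [-0.11  0.41  0.06]
16 35.77 [-1.9  0.1  4.7] [-0.04  0.25  0.05]
24 36.03 [-1.  -0.6  3.7] [-0.02  0.15 -0.07]
32 36.29 [-0.1 -0.7  2.4] [-0.14  0.06 -0.08]
37 36.54 [ 0.5 -1.2  2.4] [-0.13 -0.1  -0.04]
40 36.79 [ 2.5 -1.1  1.9] [-0.18 -0.28 -0.03]
turned t=37.09 [ 0.4681 -0.2594  0.0927] F [ 3.22 -2.2   0.51] w 0.0131
open t=37.88 [ 0.4677 -0.2592  0.0926] F [ 0.81 -0.2   0.95] w 0.0502
```

View pics/dt.png

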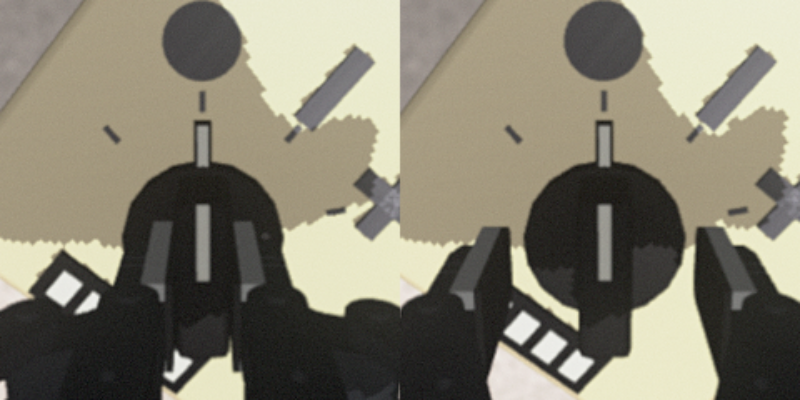

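After release the pointer lines up exactly with the round tag and its tick. I'll retreat and make the final checks of the whole bench.

Run:
```python
from h import *
from rig import manip
X,Y=.4677,-.2592
manip.servo_line([X,Y,.15],down(d2(-37.1)),rate=.1)
manip.move_to([.261,-.568,.253],down(-1.14)); manip.hold(.5)
t=snap(manip,"top","tf");s=snap(manip,"scene","sf");st(manip,"end")
t0=load("top0");d=np.abs(t["image"].astype(int)-t0["image"]).max(2)
m=cv2.morphologyEx((d>40).astype(np.uint8),cv2.MORPH_OPEN,np.ones((2,2)));n,l,q,ce=cv2.connectedComponentsWithStats(m)
for i in range(1,n):
    if q[i][4]>5: print("diff",ce[i].round(0),q[i][4])
A=cv2.resize(t["image"][230:370,90:500,::-1],(800,273),interpolation=cv2.INTER_CUBIC);B=cv2.resize(s["image"][130:370,120:500,::-1],(516,326))
B=np.hstack([B,np.zeros((326,284,3),np.uint8)]);cv2.imwrite("pics/fin.png",np.vstack([A,B]))
f=lambda p:np.array(p)
```

```text
end t=40.69 [ 0.2611 -0.568   0.253 ] F [-0.44  0.91  0.97] w 0.0498
diff [149. 278.] 349
diff [300. 307.] 427
diff [433. 315.] 16
diff [445. 321.] 26
diff [432. 323.] 6
diff [461. 324.] 18
diff [444. 326.] 32
diff [459. 332.] 18
diff [588. 410.] 67
diff [636. 473.] 76
```

View pics/fin.png

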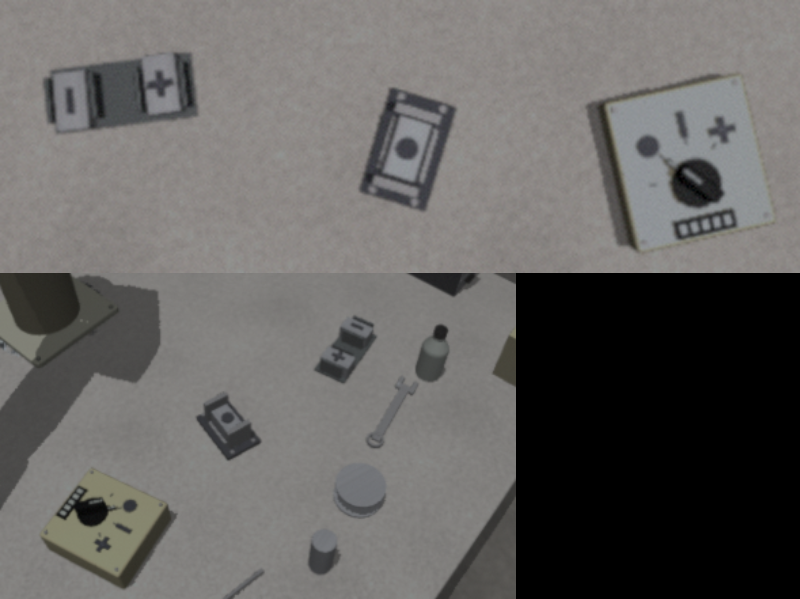

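The only changes on the bench are the emptied middle slot (149,278), the loaded carrier (300,307) and the turned dial (around (445,323)). The remaining differences are the gripper and its shadow. The pointer points at the round tag and nothing else moved, so I'm handing in.

```bash
python3 -c "
from rig import manip
manip.sign_off();print(manip.get_time())"
```

```text
the job is handed in; nothing more can be done
the job is handed in; nothing more can be done
```

The round-face die is in the carrier pocket, and the dial is in the detent at the round tag. I handed the job in at about 41 s of the 70 s allowed.

**Die:** I gripped it by its ends in the rack, set it down on free bench, regripped it by its long sides, and lowered it into the carrier in small force-checked steps.
- It touched the pocket floor at a tool height of 44.3 mm (44.4 expected), with about 6 N of contact and almost no side force. I let go there, without a drop.
- The wrist and scene views afterwards show it face up, flat and square, with even gaps to the ribs.

**Dial:** I turned it 40° clockwise and released it. The wrist and top views show the pointer lined up with the round tag.

**Everything else:** Comparing the top camera before and after shows changes only at the emptied slot, the carrier and the dial, plus two small spots from the gripper and its shadow. The arm ended clear of everything.

**Readings that disagreed:**
- **Wrist camera:** it was off by about 1 mm, and the die measured about 4% small in it. I corrected for the offset using the jaw-centred die; the corrected carrier position agreed with the top camera to within 0.5 mm.
- **Heights:** two-view heights were rough. The cheek tops came out at 45–64 mm against 56 mm, and the wrist-and-top heights for the dial skirt and pointer were unusable. I used the stated dial heights there and watched the contact force on the way down.
- **Bench set-down:** the first touch on the bench briefly reached 14 N.

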